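# Scrape the brass rosettes off the shovel into the tray

### The job

The little flat shovel with three brass rosettes on it lies under the hand-rest bridge: draw it by the tail of its handle all the way out onto the open bench, let go, and take it again close behind the blade. Carry it level to the wooden tray, press the front edge of the blade down on the tray's rim with the rosettes still aboard, and only then, keeping the edge at the rim, tip it until all three have slid off into the tray. Lay the empty shovel flat on the bench and leave the bangle, the screwdriver and the wooden bobbin where they are.

Things in the scene. Friction and masses are not known exactly. Their poses are not given: they have to be found in the camera images.
- shovel: flat steel shovel, about 190 g, 200 mm long; origin under the blade's centre, x to the open front edge, z up. Blade 80 (x) by 76 mm (y), 2.5 thick, 12.5 mm upstands on the other three sides. Dark wooden handle along x: 16 mm wide, 18 high, middle at z = 32 mm, x = -45 to -160 mm; a pin under the tail keeps it level. Balances near x = -25 mm. Rosettes slide at 16 to 23 deg; 40 deg clears it
- lip (a point): middle of the blade's open front edge, underside: x = +40 mm on the shovel
- neck (a point): the place to hold for carrying, on the handle's axis close behind the blade: x = -72 mm, z = 32 mm on the shovel
- tail (a point): the place to hold for drawing it out, on the handle's axis near its free end: x = -142 mm, z = 32 mm on the shovel
- rosette0: a turned brass rosette, a low domed disc 22 mm across and 9 mm high, 24 g; origin at the centre of its underside, z up; the three are alike and all start lying on the shovel's blade
- rosette1: a turned brass rosette, a low domed disc 22 mm across and 9 mm high, 24 g; origin at the centre of its underside, z up; the three are alike and all start lying on the shovel's blade
- rosette2: a turned brass rosette, a low domed disc 22 mm across and 9 mm high, 24 g; origin at the centre of its underside, z up; the three are alike and all start lying on the shovel's blade
- bridge: light wooden hand rest fixed to the bench, origin on the bench under its middle. Board along its x: 190 mm long, 45 mm wide (y), underside at 60, top at 74 mm, on two legs; tunnel 140 mm wide, open to +y and -y. The shovel starts with its blade on the -y side and about 60 mm of tail on the +y side. Draw it along +y; it is clear once its front edge is past y = 22.5 mm
- tray: dark wooden sorting tray fixed to the bench, open on top, 130 mm (x) by 120 mm (y) outside, rim 35 mm above the bench, walls and floor 6 mm thick; origin at the centre of its underside, z up
- bangle: loose steel bangle lying flat, 66 mm across, 20 mm high; origin at the centre of its underside; leave alone
- graver: loose screwdriver with a wooden handle, 130 mm long, lying along its x; leave alone
- bobbin: loose dark turned wooden bobbin, 52 mm across, 54 mm high, standing; origin at the centre of its underside; leave alone
Mind the look-alikes: they are no part of the job. What is shaped like the bridge but blue or pink is not meant.

How it is judged:
On the way, in this order (a step that is already met when the one before it is completed fails the run):
1. the shovel lies flat and still on the bench, drawn wholly clear of the bridge with the three rosettes on it, and has been let go (y of lip in the frame of bridge above 0.025 m and height (world z) of shovel below 0.006 m and angle between shovel's own z axis and vertical below 0.08 rad and linear speed of shovel below 0.02 m/s and contact force between the fingers and shovel below 0.1 N and distance between each of rosette0, rosette1, rosette2 and shovel below 0.05 m), for 0.2 s.
2. the shovel, held close behind the blade (not by the tail), has its front edge pressed on the tray's rim with at least 1 N, the three rosettes still on the blade (contact force between shovel and tray above 1 N and contact force between the fingers and shovel above 1 N and x of the grasp point in the frame of shovel above -0.115 m and z of lip in the frame of tray between 0.02 and 0.05 m and distance between each of rosette0, rosette1, rosette2 and shovel below 0.05 m), for 0.2 s.
3. all three rosettes are in the tray (x of rosette0 in the frame of tray between -0.06 and 0.06 m and y of rosette0 in the frame of tray between -0.055 and 0.055 m and z of each of rosette0, rosette1, rosette2 in the frame of tray below 0.033 m and x of rosette1 in the frame of tray between -0.06 and 0.06 m and y of rosette1 in the frame of tray between -0.055 and 0.055 m and x of rosette2 in the frame of tray between -0.06 and 0.06 m and y of rosette2 in the frame of tray between -0.055 and 0.055 m), for 0.2 s.
At the end, for the whole second after the job is handed in: All three rosettes lie at rest inside the tray, below its rim, and the shovel lies at rest flat on the bench (within 6 mm of it and 0.08 rad of level), blade up, not touching the tray (all of step 3 and height (world z) of shovel below 0.006 m and angle between shovel's own z axis and vertical below 0.08 rad and linear speed of shovel below 0.02 m/s and linear speed of each of rosette0, rosette1, rosette2 below 0.03 m/s and contact force between shovel and tray below 0.1 N).
It fails at once if the shovel is tipped more than 0.35 rad with its front edge more than 65 mm above the bench (30 mm above the rim) before all the rosettes are in the tray (angle between shovel's own z axis and vertical above 0.35 rad and height (world z) of lip above 0.065 m and not (x of rosette0 in the frame of tray between -0.06 and 0.06 m and y of rosette0 in the frame of tray between -0.055 and 0.055 m and z of each of rosette0, rosette1, rosette2 in the frame of tray below 0.033 m and x of rosette1 in the frame of tray between -0.06 and 0.06 m and y of rosette1 in the frame of tray between -0.055 and 0.055 m and x of rosette2 in the frame of tray between -0.06 and 0.06 m and y of rosette2 in the frame of tray between -0.055 and 0.055 m)).
It fails at once if the bangle, screwdriver or bobbin is moved more than 25 mm (distance of any of bangle, graver, bobbin from where it was at the start of the episode above 0.025 m).
It also fails if it takes over 67 s, if anything falls off the work surface, if the arm or the gripper's body presses on something with over 40 N, if the wrist force passes 120 N, or if a joint passes its speed limit or range.

### The arm

A 6-joint arm with a two-finger parallel gripper is mounted at the origin on the work surface. World frame = base frame: x ahead of the robot, y to its left, z up, the work surface at z = 0. Lengths are in m, angles in rad, forces in N, time in s.
With the tool pointing down it reaches from about 0.425 to 0.95 m from the base axis. Payload 14.7 kg.
Tool frame: the origin (TCP) lies at the very end of the fingers, on their centre line; the grasp point (between the pads) lies 19 mm behind it; z points along the fingers, y is the direction in which the jaws open and shut (so a half turn about z gives the same grasp; the last joint's range is limited). The gripper opens to 85 mm and grips with 20 to 120 N. Pads are 22 mm wide; open, the fingers measure 114 mm over their backs; the gripper's body (76 mm by 85 mm) begins 54 mm behind the grasp point. The pads swing forward as they close: fully open they stand 13 mm farther back than shut.
Start: joints at [-1.259, 0.48, 1.596, -0, 1.065, -0.047], TCP at [0.228, -0.609, 0.231] pointing down, gripper open.
Joint ranges: [-2.75, 2.75], [-0.82, 2.05], [0.23, 2.67], [-1.56, 4.7], [0.09, 2.69], [-2.92, 2.92]. Speed limits (rad/s): [1.89, 1.89, 2.39, 3.01, 3.01, 3.01].

### API

Orientations are given as a unit quaternion [x, y, z, w].
In Python, from station import env gives the robot as it stands. Calls block until the motion is done:
- env.goto(position, orientation): joint-space move of the TCP to a pose.
- env.move_straight(position, orientation=None, vel=0.15): straight line of the TCP; orientation=None keeps the orientation; vel is the mean speed in m/s.
- env.set_joints(angles): joint-space move.
- env.gripper_to(opening): opening from 0.0 (shut) to 1.0 (fully open); the grip force is fixed at half the most; returns when the fingers have stopped.
- env.sleep(seconds).
- env.inverse_kinematics(position, orientation): joint angles nearest the present ones, or None.
- env.sense(): the state.
- env.read_camera(name): name is "scene" or "side" or "wrist"; returns (picture, depth): 384x512x3 uint8, red, green, blue; 384x512 float32, m along the optical axis (not along the pixel's ray), 0 where there is no reading.
- env.calibration(name): a dict with "fx", "fy", "cx", "cy" (pixels), "eye" and "attitude" of the camera in the world. Camera axes: x right, y down, z forward; pixel columns grow to the right and rows downward; lengths in m; the calibration is good to about 2 mm. A picture is of the moment at which its call begins: read the wrist's pose just before it. calibration takes no time and is no camera call; for the wrist camera it gives the pose at the moment of the call.
A pose or a line that the arm cannot do raises env.MotionError and nothing moves.
- env.finish_job(): hands the job in, once; it reports no verdict.
The state is a dict: "time_s": time; "q": joint angles; "qvel": joint speeds; "joint_torque": joint torques, N m; "tool_pos": TCP position; "ee_rot": TCP orientation; "force": force on the tool from outside, world axes, zero at the start; "ft_torque": the same for the moment, N m; "opening": opening from 0.0 (shut) to 1.0 (fully open).
Only numpy, scipy, OpenCV 4.12 (cv2) and the standard library are available. Lean on these libraries where they do the work, as an engineer would, in place of code of your own. Each camera call takes 0.05 s, during which the arm holds its last target.

## Working session

There is one attempt and no reset: what is moved stays moved. The work goes in short steps, each a Python script; the robot and the scene stay as the last script left them, time stands still between calls to the robot, and variables do not carry over. Pictures are saved under pics/ and viewed, and the job is handed in when it is done.

```bash
ls; mkdir -p pics; cat > h.py <<'E'
from station import env
import numpy as np, cv2
from scipy.spatial.transform import Rotation as R
def snap(n,f):
    im,d=env.read_camera(n); cv2.imwrite('pics/'+f+'.png',im[:,:,::-1]); np.save('pics/'+f+'_d.npy',d); return im,d
def Rc(c):
    a=np.array(c['attitude'],float)
    return a if a.shape==(3,3) else R.from_quat(a).as_matrix()
def pts(c,u,v,d):
    p=np.stack([(u-c['cx'])/c['fx']*d,(v-c['cy'])/c['fy']*d,d],-1)
    return p@Rc(c).T+np.array(c['eye'])
def onplane(c,u,v,z):
    r=pts(c,np.array(u,float),np.array(v,float),np.ones(np.shape(u)))-np.array(c['eye'])
    return np.array(c['eye'])+r*((z-c['eye'][2])/r[...,2])[...,None]
def proj(c,p):
    q=(np.array(p)-np.array(c['eye']))@Rc(c)
    return np.stack([q[...,0]/q[...,2]*c['fx']+c['cx'],q[...,1]/q[...,2]*c['fy']+c['cy']],-1)
E
python3 - <<'E'
from h import *
for n in ['scene','side','wrist']:
    c=env.calibration(n); print(n,c); snap(n,n+'0')
s=env.sense(); print(s['time_s'],s['ee_rot'],s['force'])
E
```

```text
pics
scene {'fx': 351.319175818332, 'fy': 351.319175818332, 'cx': 253.9632666576158, 'cy': 187.3818425822035, 'eye': array([ 1.25087216, -0.32158965,  0.58855599]), 'attitude': array([ 0.74626309,  0.46845773, -0.25632124, -0.39741436])}
side {'fx': 395.68822378576056, 'fy': 395.68822378576056, 'cx': 256.92112802372327, 'cy': 194.64614350904083, 'eye': array([0.46248513, 0.81505187, 0.83447358]), 'attitude': array([-0.04567993,  0.92045147, -0.38786618,  0.01556472])}
wrist {'fx': 310.3360230977209, 'fy': 310.3360230977209, 'cx': 259.57786847787395, 'cy': 192.069301126039, 'eye': array([ 0.29321636, -0.58350386,  0.37271185]), 'attitude': array([ 0.81401932, -0.56375567, -0.07983354,  0.11479848])}
0.15 [ 9.83953026e-01  1.78427141e-01 -6.33102528e-05 -4.41222741e-04] [-0.76897623  0.09500866 -0.13157274]
```

View pics/scene0.png

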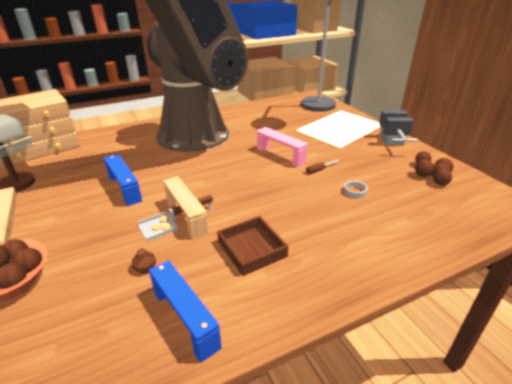

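View pics/side0.png

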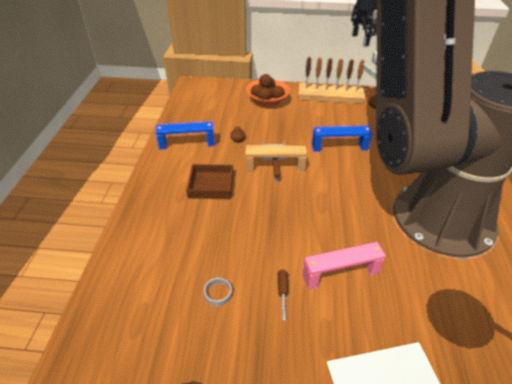

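View pics/wrist0.png

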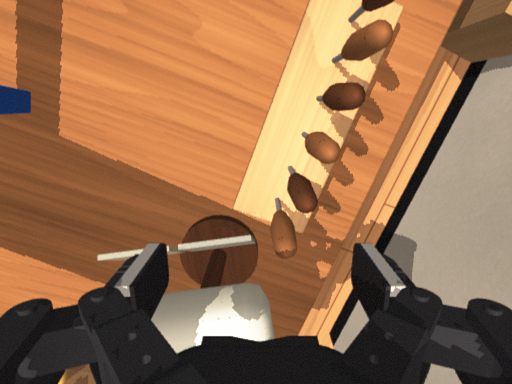

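The wooden bridge is at scene (186,205) / side (277,155). The look-alikes are blue at scene (122,180) and (185,308), and pink at (282,146). Only the wooden one has the shovel with yellow rosettes under it, with the blade at scene (157,226) and the tail at (200,201). The tray is at (252,244), the bobbin at (143,262), the bangle at (355,188) and the screwdriver at (322,166). I'll confirm with crops and measure.

```bash
python3 - <<'E'
from h import *
a=cv2.imread('pics/scene0.png')[165:285,110:300]; b=cv2.imread('pics/side0.png')[115:210,180:320]
cv2.imwrite('pics/crop1.png',np.hstack([cv2.resize(a,(475,300),interpolation=2),cv2.resize(b,(320,300),interpolation=2)]))
for n,pp in [('scene',[(157,226),(186,200),(252,238),(143,262),(207,200),(285,243),(250,220),(220,245)]),('side',[(277,155),(212,168),(212,183),(238,134),(278,176),(190,167),(233,167),(234,196),(189,196)])]:
    c=env.calibration(n); d=np.load(f'pics/{n}0_d.npy')
    for u,v in pp: print(n,u,v,pts(c,u,v,d[v,u]).round(3))
# bridge top & tray rim & shovel from side/scene cloud
for n in ['scene','side']:
    c=env.calibration(n); d=np.load(f'pics/{n}0_d.npy').astype(float); im=cv2.imread(f'pics/{n}0.png')
    u,v=np.meshgrid(np.arange(512),np.arange(384)); P=pts(c,u,v,d)
    x0,x1,y0,y1=(110,300,165,285) if n=='scene' else (180,310,115,210)
    m=np.zeros(d.shape,bool); m[y0:y1,x0:x1]=1; m&=d>0
    for name,lo,hi in [('z>.066',.066,.085),('rim',.028,.042)]:
        q=P[m&(P[...,2]>lo)&(P[...,2]<hi)]
        print(n,name,len(q), q.min(0).round(3),q.max(0).round(3))
        if name=='z>.066':
            rect=cv2.minAreaRect((q[:,:2]*1000).astype(np.float32)); print(rect)
E
```

```text
scene 157 226 [ 0.511 -0.252  0.009]
scene 186 200 [ 0.525 -0.172  0.075]
scene 252 238 [ 0.656 -0.051  0.005]
scene 143 262 [ 0.652 -0.31   0.034]
scene 207 200 [ 0.493 -0.108  0.034]
scene 285 243 [ 0.736 -0.004  0.036]
scene 250 220 [ 0.623 -0.04   0.034]
scene 220 245 [ 0.644 -0.13   0.004]
side 277 155 [ 0.488 -0.149  0.067]
side 212 168 [ 0.69  -0.119  0.021]
side 212 183 [ 0.682 -0.069  0.004]
side 238 134 [ 0.63  -0.294  0.032]
side 278 176 [ 0.48  -0.094  0.03 ]
side 190 167 [ 0.767 -0.14   0.001]
side 233 167 [ 0.629 -0.157 -0.001]
side 234 196 [ 0.607 -0.024 -0.   ]
side 189 196 [ 0.738 -0.001  0.009]
scene z>.066 1769 [ 0.249 -0.327  0.066] [ 0.789 -0.142  0.078]
((516.4317626953125, -230.38101196289062), (542.3056030273438, 169.8462371826172), 2.5927019119262695)
scene rim 1202 [ 0.211 -0.333  0.028] [ 0.755 -0.002  0.042]
side z>.066 958 [ 0.402 -0.301  0.066] [ 0.825 -0.137  0.078]
((616.8945922851562, -207.07508850097656), (110.24031066894531, 441.856689453125), 71.27793884277344)
side rim 627 [ 0.399 -0.318  0.028] [0.755 0.001 0.042]
```

View pics/crop1.png

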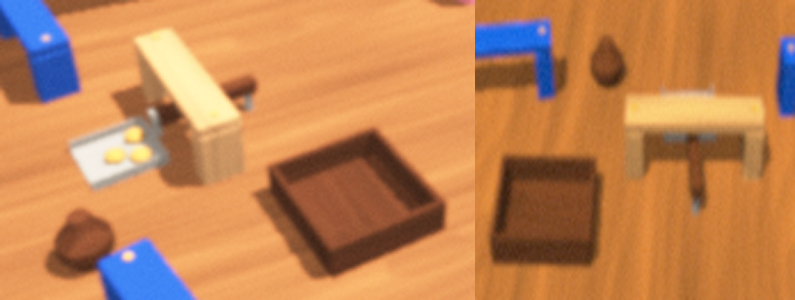

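The crop confirms it: three yellow rosettes on the grey blade, with a dark handle through the natural-wood bridge. Next I'll get a closer wrist view from above.

```bash
cat >> h.py <<'E'
def down(ax,pitch=0.0):
    """tool x along horizontal angle ax; pitch: rotate about tool y"""
    x=np.array([np.cos(ax),np.sin(ax),0]); z=np.array([0,0,-1.]); y=np.cross(z,x)
    M=R.from_matrix(np.stack([x,y,z],1))*R.from_euler('y',pitch)
    return M
E
python3 - <<'E'
from h import *
for ax in [-np.pi/2,np.pi/2]:
  for p in [(.5,-.08,.34),(.48,-.09,.013),(.48,.07,.013),(.69,.11,.1)]:
    print(ax,p,env.inverse_kinematics(p,down(ax).as_quat()))
# tilt check lip toward -y
for ax in [-np.pi/2,np.pi/2]:
  for pt in [.7,-.7]:
    q=down(ax,pt); print(ax,pt,q.as_matrix()[:,2].round(2),env.inverse_kinematics((.69,.09,.1),q.as_quat()))
env.goto((.53,-.07,.33),down(-np.pi/2).as_quat())
c=env.calibration('wrist'); import pickle; pickle.dump(c,open('c1.pkl','wb'))
snap('wrist','w1'); print(c['eye'],Rc(c).round(3), env.sense()['q'],env.sense()['time_s'])
E
```

```text
-1.5707963267948966 (0.5, -0.08, 0.34) None
-1.5707963267948966 (0.48, -0.09, 0.013) [-2.47431631e-01  6.11103924e-01  2.12641310e+00 -4.44089210e-16
  4.04075633e-01  2.89416102e+00]
-1.5707963267948966 (0.48, 0.07, 0.013) None
-1.5707963267948966 (0.69, 0.11, 0.1) None
1.5707963267948966 (0.5, -0.08, 0.34) [-2.18529933e-01  1.74466769e-01  1.77264222e+00 -4.44089210e-16
  1.19448367e+00 -2.18529933e-01]
1.5707963267948966 (0.48, -0.09, 0.013) [-2.47431631e-01  6.11103924e-01  2.12641310e+00 -4.44089210e-16
  4.04075633e-01 -2.47431631e-01]
1.5707963267948966 (0.48, 0.07, 0.013) [ 8.23075370e-02  6.08902624e-01  2.13385966e+00 -4.44089210e-16
  3.98830374e-01  8.23075370e-02]
1.5707963267948966 (0.69, 0.11, 0.1) [ 1.14710929e-01  6.82252243e-01  1.58122881e+00 -4.44089210e-16
  8.78111596e-01  1.14710929e-01]
-1.5707963267948966 0.7 [ 0.   -0.64 -0.76] [ 0.40582538  0.86406951  1.4363733  -0.67488032  1.24477765 -2.37885434]
-1.5707963267948966 -0.7 [ 0.    0.64 -0.76] [-0.25623833  0.79937283  1.59830278  0.77359475  1.10153995  2.39566248]
1.5707963267948966 0.7 [ 0.    0.64 -0.76] [-0.25623833  0.79937283  1.59830278  0.77359475  1.10153995 -0.74593018]
1.5707963267948966 -0.7 [ 0.   -0.64 -0.76] [ 0.40582538  0.86406951  1.4363733  -0.67488032  1.24477765  0.76273831]Traceback (most recent call last):
  File "<stdin>", line 9, in <module>
station.MotionError: the arm cannot take that pose within its joint ranges
```

```bash
python3 - <<'E'
from h import *
env.goto((.57,-.2,.3),down(np.pi/2).as_quat())
c=env.calibration('wrist'); import pickle; pickle.dump(c,open('c1.pkl','wb'))
snap('wrist','w1'); print(c['eye'],Rc(c).round(3), env.sense()['q'],env.sense()['time_s'])
E
```

```text
[ 0.56870987 -0.13013502  0.44179433] [[ 1.    -0.001  0.001]
 [-0.001 -0.96  -0.278]
 [ 0.001  0.278 -0.96 ]] [-3.89187274e-01  3.55026269e-01  1.62211666e+00 -1.99789762e-04
  1.16466680e+00 -3.87526851e-01] 2.1417
```

View pics/w1.png

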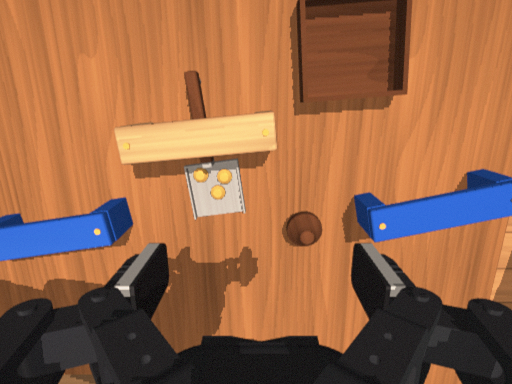

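The wrist view shows the bridge board at (196,138), the handle tail from (191,72) to (204,118), the blade at (215,188) with three rosettes on it, the bobbin at (304,228) and the tray at the top right around (352,45). Next come exact measurements.

```bash
python3 - <<'E'
from h import *
import pickle
c=pickle.load(open('c1.pkl','rb')); im=cv2.imread('pics/w1.png'); d=np.load('pics/w1_d.npy').astype(float)
u,v=np.meshgrid(np.arange(512),np.arange(384)); P=pts(c,u,v,d); Z=P[...,2]
def box(x0,x1,y0,y1):
    m=np.zeros(d.shape,bool); m[y0:y1,x0:x1]=1; return m&(d>0)
def line(q):
    o=q.mean(0); w,V=np.linalg.eigh(np.cov((q-o).T)); return o,V[:,-1]
q=P[box(110,285,105,170)&(Z>.068)]; print('bridge',len(q),q[:,2].mean()); r=cv2.minAreaRect((q[:,:2]*1000).astype(np.float32)); print(r)
mh=box(180,215,65,120)&(Z>.033)&(Z<.052)
q=P[mh]; print('handle',len(q),q[:,2].max()); print(cv2.minAreaRect((q[:,:2]*1000).astype(np.float32))); print(line(q[:,:2]))
q=P[box(180,250,155,222)&(Z>.001)&(Z<.03)]; print('blade',len(q)); print(cv2.minAreaRect((q[:,:2]*1000).astype(np.float32)))
# blade by colour: gray
hsv=cv2.cvtColor(im,cv2.COLOR_BGR2HSV)
g=box(180,250,155,222)&(hsv[...,1]<60); print('gray',g.sum())
ys,xs=np.nonzero(g); W=onplane(c,xs,ys,.004); print(cv2.minAreaRect((W[:,:2]*1000).astype(np.float32)), Z[g].mean())
yl=box(180,250,155,222)&(hsv[...,1]>120)&(hsv[...,0]>18)&(hsv[...,0]<32)&(Z>.004)&(Z<.02)
n,l,s,ce=cv2.connectedComponentsWithStats(yl.astype(np.uint8))
for i in range(1,n):
    if s[i,4]>20: print('ros',s[i,4],ce[i],onplane(c,ce[i][:1],ce[i][1:],.012))
q=P[box(290,420,0,112)&(Z>.025)&(Z<.042)]; print('tray',len(q),q.min(0),q.max(0)); print(cv2.minAreaRect((q[:,:2]*1000).astype(np.float32)))
q=P[box(275,330,200,255)&(Z>.02)]; print('bobbin',q.min(0),q.max(0))
big=cv2.resize(im[60:225,110:290],None,fx=3.5,fy=3.5,interpolation=cv2.INTER_CUBIC); cv2.imwrite('pics/w1b.png',big)
E
```

```text
bridge 6104 0.07330605859106834
((493.5628662109375, -172.04820251464844), (189.41485595703125, 45.31174850463867), 5.3760666847229)
handle 641 0.04320612113977995
((487.5284118652344, -122.09622955322266), (16.31947898864746, 57.5361213684082), 7.255564212799072)
(array([ 0.48820352, -0.1214829 ]), array([-0.13097327,  0.9913859 ]))
blade 2605
((501.2821350097656, -252.66351318359375), (101.25004577636719, 104.4735336303711), 89.40477752685547)
gray 2166
((503.81158447265625, -252.0189208984375), (77.73273468017578, 84.92498016357422), 7.591845512390137) 0.00444837431359806
ros 78 [199.41025641 175.06410256] [[ 0.48371556 -0.22946572  0.012     ]]
ros 112 [223.95535714 175.11607143] [[ 0.5185396  -0.22958432  0.012     ]]
ros 109 [217.39449541 191.34862385] [[ 0.50829928 -0.2535413   0.012     ]]
tray 1945 [ 0.61526748 -0.13004506  0.02500033] [ 0.75279523 -0.01394081  0.03713545]
((684.5079345703125, -68.41287994384766), (130.96932983398438, 115.31737518310547), 4.270750045776367)
bobbin [ 0.60846044 -0.33295614  0.0200581 ] [ 0.65824744 -0.28252054  0.05498472]
```

View pics/w1b.png

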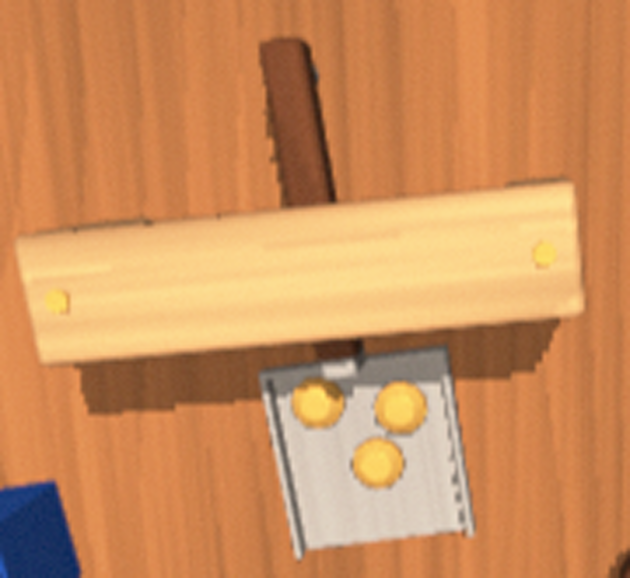

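Shovel origin is (0.5045, −0.252) with heading −82.6°. The blade and handle estimates agree. The bridge is centred at (0.4936, −0.172), yaw 5.4°. Now I'll grasp the tail and draw it out.

```bash
cat >> h.py <<'E'
BR=np.array([.4936,-.172]); BY=np.radians(5.38)
E
python3 - <<'E'
from h import *
o=np.array([.5045,-.252]); s=np.array([.128,-.9918]); s/=np.linalg.norm(s)
ax=np.arctan2(-s[1],-s[0]); q=down(ax).as_quat()
t=o-.142*s
env.goto((*t,.16),q)
env.move_straight((*t,.0135),vel=.12)
f0=env.sense(); 
env.gripper_to(0.0)
f1=env.sense(); print(f0['force'].round(1),f1['force'].round(1),f1['opening'],f1['tool_pos'].round(4),f1['time_s'])
snap('side','s1');snap('scene','c1')
e=t-.185*s
env.move_straight((*e,.0135),vel=.08)
f=env.sense(); print(f['force'].round(1),f['opening'],f['tool_pos'].round(4),f['time_s'])
snap('side','s2');snap('scene','c2')
a=[cv2.imread(f'pics/{n}.png') for n in ['s1','c1','s2','c2']]
cv2.imwrite('pics/m2.png',np.vstack([np.hstack([cv2.resize(a[i][110:230,170:330],(400,300)),cv2.resize(a[i+1][140:290,110:310],(400,300))]) for i in (0,2)]))
E
```

```text
[-1.1  0.3  0.6] [-0.   1.6  6.2] 0.17585139439481964 [ 0.4864 -0.1112  0.0137] 4.9167
[ 0.8 -1.2  7.6] 0.17818513869826352 [0.4627 0.0725 0.0137] 7.475
```

View pics/m2.png

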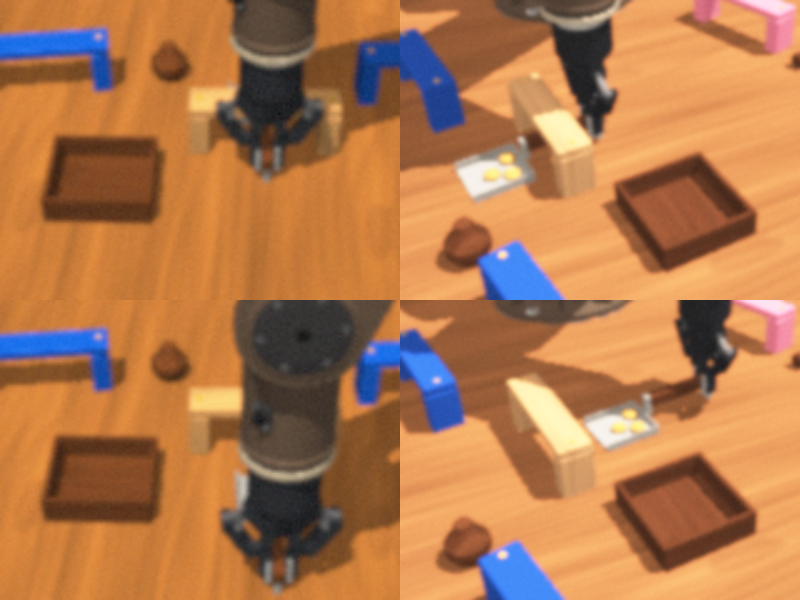

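The shovel is clear of the bridge with three rosettes aboard. I'll release it, back off, and look again.

```bash
python3 - <<'E'
from h import *
import pickle
env.gripper_to(1.0); env.sleep(.4)
p=env.sense()['tool_pos']
env.move_straight((p[0],p[1],.12),vel=.2); env.sleep(.2)
env.goto((.52,-.1,.28),down(np.pi/2).as_quat())
c=env.calibration('wrist'); pickle.dump(c,open('c3.pkl','wb')); im,d=snap('wrist','w3'); im=im[...,::-1].copy(); d=d.astype(float)
print(env.sense()['time_s'])
u,v=np.meshgrid(np.arange(512),np.arange(384)); P=pts(c,u,v,d); Z=P[...,2]
for n,(x,y,z) in dict(lip=(.487,-.108,.003)).items(): print(proj(c,(x,y,z)))
# handle
m=(Z>.034)&(Z<.05)&(P[...,0]>.42)&(P[...,0]<.53)&(P[...,1]>-.02)&(P[...,1]<.12)&(d>0)
q=P[m]; print('handle',len(q),cv2.minAreaRect((q[:,:2]*1000).astype(np.float32)))
hsv=cv2.cvtColor(im,cv2.COLOR_BGR2HSV)
g=(hsv[...,1]<60)&(d>0)&(Z<.03)&(P[...,0]>.42)&(P[...,0]<.55)&(P[...,1]>-.13)&(P[...,1]<.02)
ys,xs=np.nonzero(g); W=onplane(c,xs,ys,.004); print('blade',len(W),cv2.minAreaRect((W[:,:2]*1000).astype(np.float32)))
m=(Z>.031)&(Z<.04)&(P[...,0]>.59)&(P[...,0]<.78)&(P[...,1]>-.16)&(P[...,1]<.03)&(d>0)
q=P[m]; print('tray',len(q),cv2.minAreaRect((q[:,:2]*1000).astype(np.float32)),q[:,2].mean())
E
```

```text
10.55
[236.6960063  163.01045571]
handle 1373 ((467.5037536621094, 29.979141235351562), (16.251493453979492, 100.97931671142578), 7.488705635070801)
blade 2798 ((479.5051574707031, -66.14823913574219), (77.12372589111328, 85.4986343383789), 7.380527973175049)
tray 2247 ((684.4044189453125, -66.20024108886719), (131.56973266601562, 120.50067901611328), 4.301449298858643) 0.034461230115191525
```

View pics/w3.png

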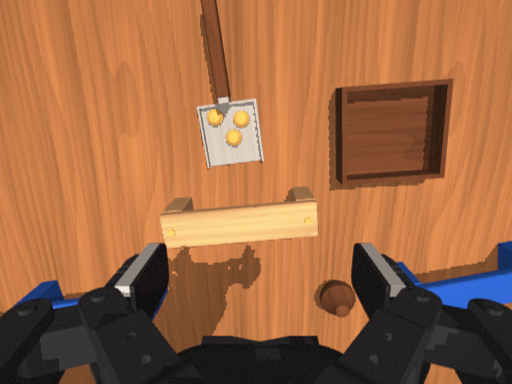

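```bash
cat >> h.py <<'E'
TC=np.array([.6844,-.0665]); ty=np.radians(4.3); TX=np.array([np.cos(ty),np.sin(ty)]); TY=np.array([-np.sin(ty),np.cos(ty)])
def tool_for(sx,z,y_t,th,x_t=0.0,gx=-.072):
    """TCP pose such that shovel point (sx,0,0) is at tray (x_t,y_t), world z, shovel nose-down th, lip along -TY; gripped at gx"""
    ax=np.arctan2(TY[1],TY[0]); M=down(ax,th)
    m=M.as_matrix(); fx=-m[:,0]; fz=-m[:,2]       # shovel axes
    p=np.array([*(TC+TX*x_t+TY*y_t),z])
    neck=p+(gx-sx)*fx+.032*fz
    return neck-.019*fz, M.as_quat()
E
python3 - <<'E'
from h import *
for th in [0,.2,.4,.6,.75,.8]:
    p,q=tool_for(.036,.035,.054,th); print(th,p.round(3),env.inverse_kinematics(p,q))
o=np.array([.4803,-.0672]); s=np.array([.1288,-.9917])
ax=np.arctan2(-s[1],-s[0]); n=o-.072*s
q=down(ax).as_quat()
env.goto((*n,.14),q)
env.move_straight((*n,.0135),vel=.1)
env.gripper_to(0.0)
f=env.sense(); print(f['force'].round(1),f['opening'],f['tool_pos'].round(4),f['time_s'])
env.move_straight((*n,.075),vel=.06)
env.sleep(.2); f=env.sense(); print(f['force'].round(1),f['ft_torque'].round(2),f['time_s'])
c=env.calibration('scene')
snap('scene','c4');a,_=snap('side','s4')
im=cv2.imread('pics/c4.png')
cv2.imwrite('pics/m4.png',cv2.resize(im[130:280,130:330],(800,600),interpolation=2))
E
```

```text
0 [0.672 0.095 0.048] [ 9.58070320e-02  7.24094356e-01  1.65792178e+00 -4.44089210e-16
  7.59576513e-01  2.07578741e-02]
0.2 [0.673 0.09  0.069] [-0.02008418  0.70552976  1.65372865  0.27376608  0.82053695 -0.28623561]
0.4 [0.673 0.081 0.089] [-0.13572345  0.71780679  1.63223457  0.49080948  0.94059716 -0.53334695]
0.6 [0.674 0.069 0.107] [-0.24376094  0.75949321  1.59443487  0.64696688  1.09634624 -0.71275707]
0.75 [0.675 0.057 0.118] [-0.31637296  0.80787666  1.55635491  0.73390564  1.22480853 -0.81042142]
0.8 [0.675 0.053 0.122] [-0.33865112  0.82686754  1.54197373  0.75872226  1.26870402 -0.83721466]
[-0.7  0.7  7.3] 0.1724113032319055 [0.4711 0.0042 0.0137] 13.3667
[-0.1 -1.  -2.8] [0.15 0.04 0.01] 14.7417
```

View pics/m4.png

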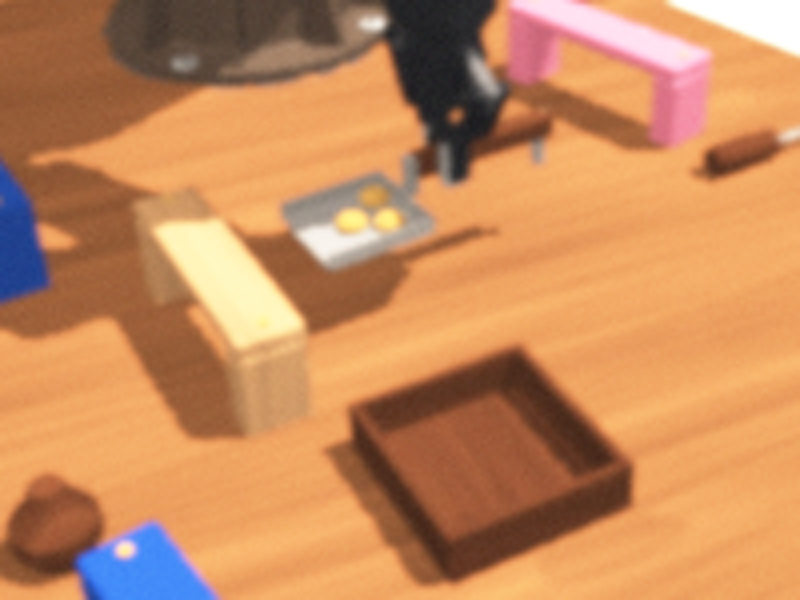

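The shovel is lifted, looks level, and all three rosettes are aboard. I'll check the level numerically, then carry it to the tray and stop above the rim.

```bash
cat > lev.py <<'E'
from h import *
def level(f,center,name='scene',rad=.03):
    c=env.calibration(name); im=cv2.imread(f'pics/{f}.png'); d=np.load(f'pics/{f}_d.npy').astype(float)
    u,v=np.meshgrid(np.arange(512),np.arange(384)); P=pts(c,u,v,d)
    hsv=cv2.cvtColor(im,cv2.COLOR_BGR2HSV)
    m=(hsv[...,1]<80)&(np.linalg.norm(P[...,:2]-center[:2],axis=-1)<rad)&(abs(P[...,2]-center[2])<.03)
    q=P[m]; o=q.mean(0); w,V=np.linalg.eigh(np.cov((q-o).T)); n=V[:,0]*np.sign(V[2,0]); return len(q),o.round(4),n.round(3)
E
python3 - <<'E'
from lev import *
print(level('c4',np.array([.4803,-.0672,.064])))
p,q=tool_for(.036,.065,.054,0)
env.move_straight(p,q,vel=.1)
env.sleep(.3); f=env.sense(); print(f['tool_pos'].round(4),p.round(4),f['force'].round(2),f['ft_torque'].round(2),f['time_s'])
snap('scene','c5');snap('side','s5')
bo=TC+TY*(.054+.036)
print(level('c5',np.array([*bo,.068])))
im=cv2.imread('pics/c5.png'); im2=cv2.imread('pics/s5.png')
cv2.imwrite('pics/m5.png',np.hstack([cv2.resize(im[150:290,190:350],(400,350),interpolation=2),cv2.resize(im2[110:250,150:310],(400,350),interpolation=2)]))
E
```

```text
(89, array([ 0.4797, -0.0787,  0.0628]), array([ 0.002, -0.001,  1.   ]))
[0.6722 0.095  0.078 ] [0.6723 0.095  0.078 ] [ 0.27  0.28 -3.89] [0.16 0.07 0.02] 17.5
(163, array([0.6777, 0.0151, 0.0662]), array([-0.007, -0.006,  1.   ]))
```

View pics/m5.png

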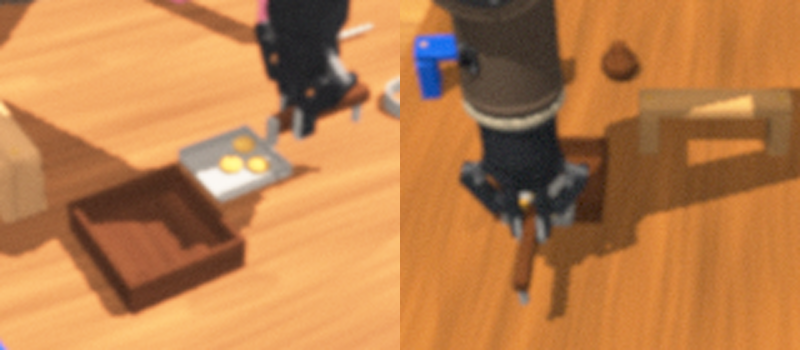

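Level and centred over the +y rim, with three rosettes aboard. I'll lower it while watching the wrist force.

```bash
python3 - <<'E'
from lev import *
p,q=tool_for(.036,.065,.054,0)
env.move_straight((p[0],p[1],.053),q,vel=.05); env.sleep(.2)
F=[env.sense()['force'] for _ in range(1)]
b=[]
for _ in range(5): env.sleep(.02); b.append(env.sense()); 
b0=np.mean([x['force'] for x in b],0); t0=np.mean([x['ft_torque'] for x in b],0); print('base',b0.round(2),t0.round(2))
z=.053
while z>.038:
    z-=.001; env.move_straight((p[0],p[1],z),q,vel=.02)
    r=[]
    for _ in range(3): env.sleep(.02); r.append(env.sense())
    df=np.mean([x['force'] for x in r],0)-b0; dt=np.mean([x['ft_torque'] for x in r],0)-t0
    print(round(z,4),df.round(2),dt.round(3),r[-1]['tool_pos'][2].round(4))
    if df[2]>3.0: break
env.sleep(.4); s=env.sense(); print((s['force']-b0).round(2),(s['ft_torque']-t0).round(3),s['time_s'])
np.save('base.npy',np.r_[b0,t0,z])
snap('scene','c6')
print(level('c6',np.array([*(TC+TY*.09),.038])))
im=cv2.imread('pics/c6.png'); cv2.imwrite('pics/m6.png',cv2.resize(im[150:290,190:350],(640,560),interpolation=2))
E
```

```text
base [-0.22  0.11 -2.57] [ 0.13  0.01 -0.01]
0.052 [ 0.26 -0.02 -0.7 ] [-0.007 -0.005  0.011] 0.052
0.051 [-0.14 -0.14 -0.45] [-0.004 -0.039  0.032] 0.0509
0.05 [-0.33 -0.21 -0.09] [-0.008  0.009  0.008] 0.05
0.049 [-0.03 -0.68  0.02] [-0.076 -0.028  0.012] 0.049
0.048 [0.13 0.58 3.77] [-0.267 -0.004  0.012] 0.0482
[0.04 0.73 4.46] [-0.193 -0.114  0.044] 20.4333
(174, array([0.6771, 0.0162, 0.0371]), array([ 0.003, -0.005,  1.   ]))
```

View pics/m6.png

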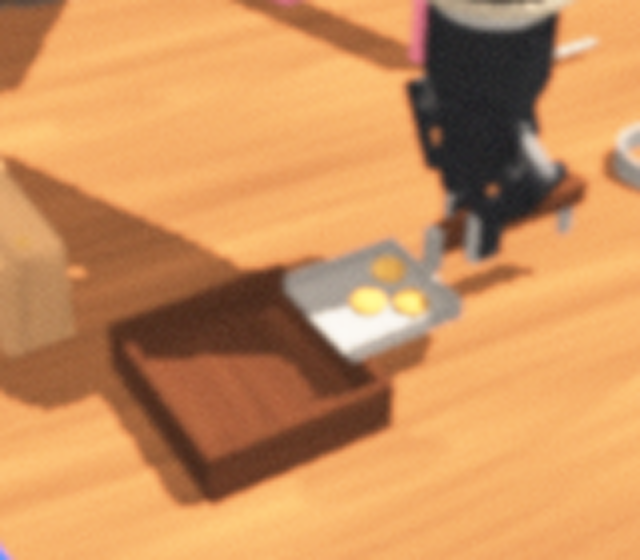

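The edge is on the rim with about 4 N and the rosettes are aboard. Now I'll tip it about the rim.

```bash
python3 - <<'E'
from lev import *
B=np.load('base.npy')
for th in np.arange(.06,.73,.06):
    p,q=tool_for(.036,.0347,.054,th)
    env.move_straight(p,q,vel=.04)
    s=env.sense(); print(th.round(2),(s['force']-B[:3]).round(1),s['time_s'])
env.sleep(.4)
snap('scene','c7');snap('side','s7')
im=cv2.imread('pics/c7.png'); im2=cv2.imread('pics/s7.png')
cv2.imwrite('pics/m7.png',np.hstack([cv2.resize(im[150:290,190:350],(400,350),interpolation=2),cv2.resize(im2[110:250,150:310],(400,350),interpolation=2)]))
E
```

```text
0.06 [ 0.9 -1.2  3.1] 20.7917
0.12 [ 1.2 -1.9  3.9] 21.1083
0.18 [-0.3 -2.3  3.6] 21.425
0.24 [ 0.7 -2.8  2.1] 21.7417
0.3 [ 0.9 -1.3  2.3] 22.0583
0.36 [ 1.5 -3.4  2. ] 22.375
0.42 [ 0.8 -2.6  1.3] 22.6917
0.48 [ 1.1 -2.2  1.2] 23.0083
0.54 [-0.1 -1.8  1.5] 23.325
0.6 [ 0.2 -2.5  1.7] 23.6417
0.66 [ 0.9 -1.7  1.7] 23.9583
0.72 [ 0.4 -1.4  1.4] 24.275
```

View pics/m7.png

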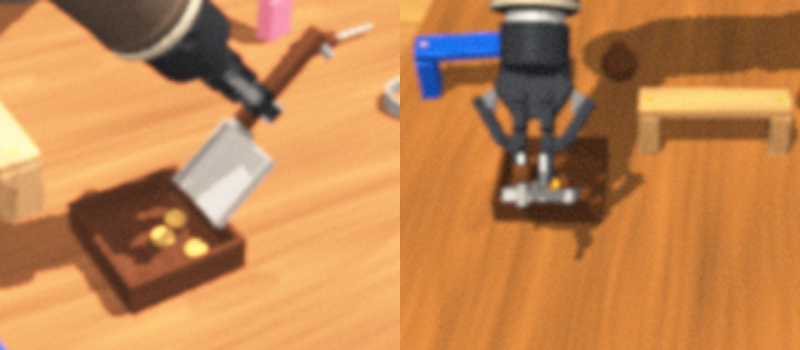

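All three rosettes are on the tray floor, at about scene (235-255, 235-250). Now I'll level the shovel, carry it back to where it was let go (known free space), and lay it down.

```bash
python3 - <<'E'
from lev import *
c=env.calibration('scene'); d=np.load('pics/c7_d.npy').astype(float); im=cv2.imread('pics/c7.png')
hsv=cv2.cvtColor(im,cv2.COLOR_BGR2HSV); u,v=np.meshgrid(np.arange(512),np.arange(384)); P=pts(c,u,v,d)
def ros(hsv,P):
    T=P[...,:2]-TC; m=(abs(T@TX)<.065)&(abs(T@TY)<.06)&(P[...,2]<.04)&(hsv[...,0]>20)&(hsv[...,0]<32)&(hsv[...,1]>110)&(hsv[...,2]>90)
    n,l,s,ce=cv2.connectedComponentsWithStats(m.astype(np.uint8))
    for i in range(1,n):
        if s[i,4]>5: w=P[l==i].mean(0); print(s[i,4],ce[i].round(0),w.round(3),'tray',((w[:2]-TC)@TX).round(3),((w[:2]-TC)@TY).round(3))
ros(hsv,P)
for th in [.55,.35,.15,0]:
    p,q=tool_for(.036,.040+.025*(1-th/.72),.062,th)
    env.move_straight(p,q,vel=.06)
o=np.array([.480,-.050]); s=np.array([.1288,-.9917]); n=o-.072*s; q=down(np.arctan2(-s[1],-s[0])).as_quat()
env.move_straight((*n,.078),q,vel=.14)
env.sleep(.2); f=env.sense(); print(f['force'].round(2),f['time_s']); b0=f['force']
snap('scene','c8'); print(level('c8',np.array([*o,.066])))
E
```

```text
15 [253. 243.] [ 0.682 -0.06   0.015] tray -0.002 0.007
29 [268. 249.] [ 0.714 -0.037  0.013] tray 0.032 0.027
[ 0.74  0.89 -2.48] 28.35
(189, array([ 0.4783, -0.0506,  0.0661]), array([-0.  , -0.01,  1.  ]))
```

```bash
python3 - <<'E'
from lev import *
p=env.sense()['tool_pos']
env.move_straight((p[0],p[1],.02),vel=.08); env.sleep(.15)
b=env.sense()['force'][2]
z=.02
while z>.0125:
    z-=.001; env.move_straight((p[0],p[1],z),vel=.02); env.sleep(.05)
    f=env.sense()['force'][2]-b; print(round(z,4),round(f,2))
    if f>3: break
env.gripper_to(1.0); env.sleep(.3)
env.move_straight((p[0],p[1],.14),vel=.2)
env.goto((.52,-.13,.28),down(np.pi/2).as_quat()); env.sleep(.2)
c=env.calibration('wrist'); im,d=snap('wrist','w9'); im=im[...,::-1].copy(); d=d.astype(float)
print(env.sense()['time_s'])
u,v=np.meshgrid(np.arange(512),np.arange(384)); P=pts(c,u,v,d); Z=P[...,2]; hsv=cv2.cvtColor(im,cv2.COLOR_BGR2HSV)
g=(hsv[...,1]<60)&(np.linalg.norm(P[...,:2]-[.48,-.05],axis=-1)<.035)&(Z<.03)
q=P[g]; o=q.mean(0); w,V=np.linalg.eigh(np.cov((q-o).T)); print('blade',len(q),o.round(4),V[:,0].round(3))
m=(Z>.034)&(Z<.055)&(P[...,0]>.42)&(P[...,0]<.53)&(P[...,1]>0)&(P[...,1]<.14)
q=P[m]; 
for lo,hi in [(.0,.04),(.06,.12)]:
    k=q[(q[:,1]>lo)&(q[:,1]<hi)]; print('handle z',len(k),np.median(k[:,2]) if len(k) else None)
T=P[...,:2]-TC; m=(abs(T@TX)<.065)&(abs(T@TY)<.06)&(Z<.04)&(hsv[...,0]>18)&(hsv[...,0]<32)&(hsv[...,1]>110)&(hsv[...,2]>90)
n,l,s,ce=cv2.connectedComponentsWithStats(m.astype(np.uint8))
for i in range(1,n):
    if s[i,4]>5: w=P[l==i].mean(0); print(s[i,4],ce[i].round(0),w.round(3),'tray',((w[:2]-TC)@TX).round(3),((w[:2]-TC)@TY).round(3))
snap('scene','c9');snap('side','s9')
for n in ['scene','side']:
    A=cv2.imread(f'pics/{n}0.png').astype(int);Bm=cv2.imread(f'pics/{n[0] if n=="side" else "c"}9.png').astype(int)
    for nm,(x0,x1,y0,y1) in (dict(bang=(335,375,175,205),graver=(300,345,155,180),bob=(128,160,245,278)) if n=='scene' else dict(bang=(198,240,272,312),graver=(272,296,265,325),bob=(226,250,122,146))).items():
        print(n,nm,abs(A-Bm)[y0:y1,x0:x1].mean().round(1))
cv2.imwrite('pics/m9.png',np.hstack([cv2.resize(cv2.imread('pics/w9.png'),(400,300)),cv2.resize(cv2.imread('pics/c9.png'),(400,300))]))
E
```

```text
0.019 -0.26
0.018 -0.35
0.017 0.04
0.016 -0.44
0.015 -0.16
0.014 -0.09
0.013 21.29
34.4
blade 2417 [ 0.48   -0.0493  0.002 ] [-0.002  0.001  1.   ]
handle z 583 0.04020631418938875
handle z 0 None
148 [377.  80.] [ 0.663 -0.032  0.014] tray -0.019 0.036
142 [415.  82.] [ 0.711 -0.034  0.014] tray 0.029 0.031
214 [393. 102.] [ 0.685 -0.057  0.015] tray 0.002 0.009
scene bang 2.1
scene graver 2.2
scene bob 2.3
side bang 4.2
side graver 4.1
side bob 4.0
```

View pics/m9.png

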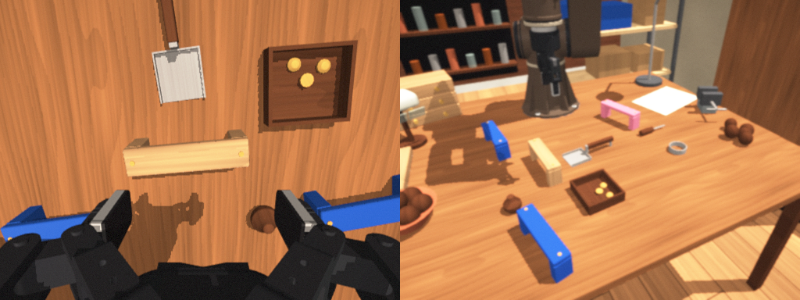

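The picture shows the empty shovel flat on the bench at wrist (180,75) and three rosettes in the tray at (294,65), (324,66) and (307,80). The bangle, screwdriver and bobbin have not moved. Handing in.

```bash
python3 -c "
from station import env
env.sleep(.3); env.finish_job()"
```

```text
the job is handed in; nothing more can be done
```

I finished the job and handed it in at about 35 s of the 67 s allowed; no verdict is reported.

- **What I did:** I drew the shovel by its tail 185 mm clear of the wooden bridge and let go. I took it again at the neck, carried it level, and pressed its edge on the tray's +y rim with about 4 N, the three rosettes still aboard. I then tipped it to 41° about the rim until all three slid off, and laid the empty shovel flat where it had been let go.
- **Rosettes:** the wrist camera shows all three in the tray, at tray (x, y) = (−19, 36), (29, 31) and (2, 9) mm, tops about 15 mm above the bench. The scene view just after tipping picked out only two of them, so the count of three rests on the wrist view.
- **Shovel:** the blade is level to within about 0.002 rad and flat on the bench, well away from the tray. The height check at the tail end of the handle returned no points because it was out of view.
- **Loose objects:** image differences at the bangle, screwdriver and bobbin show only noise in both fixed cameras.
- **Rough spot:** setting the shovel down pressed it briefly on the bench with about 21 N (wrist force), well under the 120 N limit.

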